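# Find the concealed catch in the carver's chest

## Task

One of the five round wooden plugs in the lid of the tool chest is a concealed catch: its face sits just below the lid and it gives under a finger, while the others are solid. Feel across the plugs with the fingertips, pressing gently, until you find it; press it fully home so that the hidden drawer comes out of the end of the chest, then take the hand away. Pick nothing up, and leave the tools and other loose things where they are.

Things in the scene. Friction and masses are not known exactly. Their poses are not given: they have to be found in the camera images.
- chest: low wooden tool chest fixed to the bench, 220 mm (its x) by 370 mm (its y) by 100 mm high; origin at the centre of its underside, z up. The hidden drawer is in the chest's +y end (front 130 mm wide, 44 mm high, no handle) and comes out towards chest +y, 18 to 62 mm above the bench
- lid_mid (a point): centre of the lid's flat surface, 100 mm above the chest's origin; axes as the chest. Along its y runs a row of five round plugs, 50 mm across, centred at y = -132, -66, 0, 66 and 132 mm from here. Four are solid, flush with the lid; one, its place unknown, is the catch, its face 2 mm lower, in a round well 51 mm wide
- catch (a joint): how far the catch plug is pressed in: 0 m untouched, 0.006 m fully home (hard stop, face then 8 mm below the lid). It needs a push of about 3 to 4 N straight down, moves with it without springing back, and stays where it is left
- drawer (a joint): how far the hidden drawer has come out: 0 m shut, 0.030 m out. It is geared to the catch: it comes out 5 mm for each 1 mm that the plug is pressed and stays there
- gouge_left: carving gouge lying flat on the bench left of the chest, about 240 mm long, 28 mm thick handle; origin under the middle of the handle, blade towards its +x. Not part of the job
- gouge_right: carving gouge lying on the bench right of the chest, about 230 mm long, 28 mm thick handle; origin under the middle of the handle. Not part of the job
- gouge_near: carving gouge lying on the bench between robot and chest, about 230 mm long, 28 mm thick handle; origin under the middle of the handle. Not part of the job
- gouge_lid: short gouge lying on the far border of the chest's lid, parallel to the row of plugs, 180 mm long, 28 mm thick; origin under the middle of the handle. Not part of the job
- finial: small turned wooden finial standing on the near border of the lid, 34 mm across, 44 mm tall; origin at the centre of its foot. Not part of the job
- mallet: brass carver's mallet standing on its head on the bench, 68 mm across, 170 mm tall; origin at the centre of its underside. Not part of the job

How it is judged:
By the outcome, as a careful person would: the job done as asked, in the order asked, and still so for the second after the job is handed in, with the robot touching nothing.
It also fails if it takes over 48 s, if anything falls off the work surface, if the arm or the gripper's body presses on something with over 40 N, if the wrist force passes 120 N, or if a joint passes its speed limit or range.

## Robot

A 7-joint arm with a two-finger parallel gripper is mounted at the origin on the work surface. World frame = base frame: x ahead of the robot, y to its left, z up, the work surface at z = 0. Lengths are in m, angles in rad, forces in N, time in s.
With the tool pointing down it reaches from about 0.4 to 0.925 m from the base axis. Payload 4.1 kg.
Tool frame: the origin (TCP) lies at the centre of the arm's flange, where the gripper is bolted on; the fingertips stand 173 mm ahead of it and the grasp point (between the pads) lies 155 mm ahead of it (arm.hold_point_z is the distance from the TCP to the grasp point, in m); z points along the fingers, y is the line along which they close (so a half turn about z gives the same grasp; the last joint's range is limited). The gripper opens to 85 mm and grips with 20 to 120 N. Pads are 22 mm wide; open, the fingers measure 114 mm over their backs; the gripper's body (76 mm by 85 mm) begins 54 mm behind the grasp point. The pads swing forward as they close: fully open they stand 13 mm farther back than shut.
Start: joints at [-1.396, 0.398, 0.045, 1.537, -0.019, 1.207, -0.051], TCP at [0.176, 0.626, 0.405] pointing down, gripper open.
Joint ranges: [-2.82, 2.82], [-0.49, 2.23], [-1.37, 1.46], [0, 2.46], [-1.36, 4.5], [0.23, 2], [-2.94, 2.94]. Speed limits (rad/s): [2.57, 2.57, 3.14, 3.14, 3.14, 3.14, 3.14].

## Interface

Orientations are given as a unit quaternion [x, y, z, w].
In Python, from rig import arm, vision gives the robot as it stands. The module is installed in compiled form; this text tells all that it offers. Calls block until the motion is done:
- arm.move_pose(position, orientation): joint-space move of the TCP to a pose.
- arm.line_to(position, rotation=None, max_speed=0.15): straight line of the TCP; rotation=None keeps the orientation; max_speed is the mean speed in m/s.
- arm.movej(angles): joint-space move.
- arm.command_gripper(opening, grasp_force=None): finger opening in m; grasp_force is the grip in N (None keeps the last); returns when the fingers have stopped.
- arm.dwell(seconds).
- arm.ik(position, orientation): joint angles nearest the present ones, or None.
- arm.get_obs(): the state.
- vision.read_camera(name): name is "scene" or "top"; returns a dict with "color" (480x640x3 uint8, red, green, blue), "K" (3x3 intrinsics, pixels), "rvec" (rotation vector, rad) and "tvec" (3), from world to camera coordinates, as OpenCV has them. Camera axes: x right, y down, z forward; pixel columns grow to the right and rows downward; lengths in m; the calibration is good to about 2 mm. A picture is of the moment at which its call begins. There is no depth.
A pose or a line that the arm cannot do raises arm.PlanningError and nothing moves.
- arm.sign_off(): hands the job in; it is judged then, once.
The state is a dict: "t": time; "joint_positions": joint angles; "joint_vel": joint speeds; "effort": joint torques, N m; "tool_pos": TCP position; "tool_rot": TCP orientation; "ft_force": force on the tool from outside, world axes, zero at the start; "ft_torque": the same for the moment, N m; "width": finger opening in m; "grip_force": force on a finger pad.
Only numpy, scipy, OpenCV 4.12 (cv2) and the standard library are available. Lean on these libraries where they do the work, as an engineer would, in place of code of your own. Each camera call takes 0.05 s, during which the arm holds its last target. There are 200 camera calls.

## Working session

There is one attempt and no reset: what is moved stays moved. The work goes in short steps, each a Python script; the robot and the scene stay as the last script left them, time stands still between calls to the robot, and variables do not carry over. Pictures are saved under pics/ and viewed, at most 10 in all, crops included, and the job is handed in when it is done.

```bash
mkdir -p pics
python3 - <<'E'
from rig import arm,vision
import cv2,pickle
d={}
for n in("scene","top"):
    c=vision.read_camera(n);d[n]=c
    cv2.imwrite(f"pics/{n}0.png",c["color"][:,:,::-1])
    print(n,c["K"],c["rvec"],c["tvec"])
pickle.dump(d,open("cam.pkl","wb"))
o=arm.get_obs();print(o)
E
```

```text
scene [[558.61400878   0.         310.63579558]
 [  0.         558.61400878 246.69020189]
 [  0.           0.           1.        ]] [ 2.14320548  1.47011965 -0.46510788] [-0.1222136  -0.33175654  1.64154636]
top [[601.30928274   0.         322.37524211]
 [  0.         601.30928274 239.79423275]
 [  0.           0.           1.        ]] [ 2.18652677 -2.17279415  0.09020602] [-0.0595953   0.50694202  1.62682685]
{'t': 0.1, 'joint_positions': array([-1.39600517,  0.39913963,  0.04503024,  1.53775821, -0.0186806 ,
        1.20690368, -0.05071832]), 'joint_vel': array([-8.31823771e-04,  1.63788352e-04,  1.15818886e-03, -2.92983165e-03,
       -9.69966493e-05,  1.76763122e-03,  6.61477471e-04]), 'effort': array([ 4.23645484e-03, -4.76265013e+01,  1.37048151e+00, -2.54950386e+01,
        1.19853558e-02,  5.08334007e-03, -1.59538592e-05]), 'tool_pos': array([0.17563304, 0.62554769, 0.40375113]), 'tool_rot': array([ 1.36415763e-01,  9.90651271e-01, -8.92428730e-04, -5.21776993e-05]), 'ft_force': array([ 0.21154072,  0.69923999, -0.32793889]), 'ft_torque': array([ 0.00659181, -0.07226663, -0.00331371]), 'grip_force': 0.0, 'width': 0.08523257477517247}
```

View pics/top0.png

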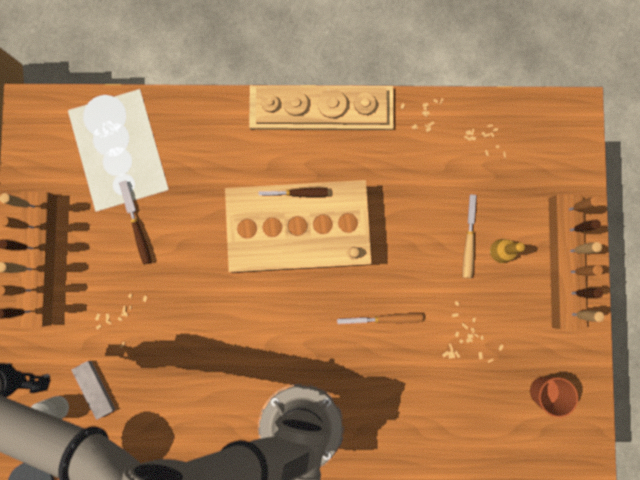

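View pics/scene0.png

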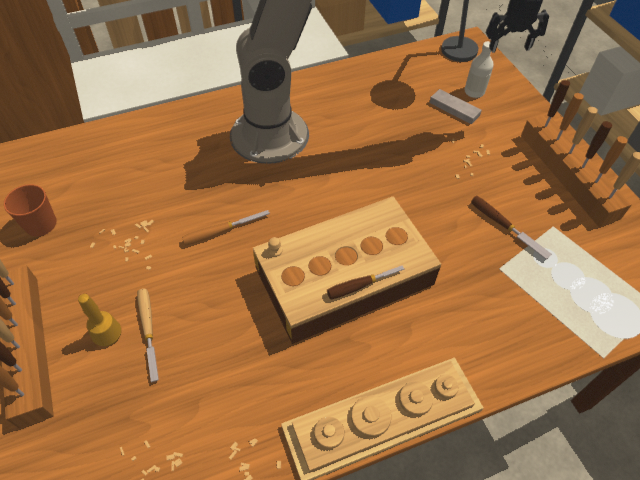

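The top view shows the chest centred near (298,226), with plugs at about x=247, 272, 297, 322 and 347 along row ~226. The finial is at (355,253) and the lid gouge at (300,192). The scene view agrees, and nothing stands off either end of the chest.

Run:
```python
import cv2,pickle,numpy as np
d=pickle.load(open("cam.pkl","rb"))
def ray(c,p,z):
    R,_=cv2.Rodrigues(c["rvec"]);C=-R.T@c["tvec"]
    v=R.T@np.linalg.inv(c["K"])@np.r_[p,1];return (C+v*(z-C[2])/v[2])
for n,seeds in(("top",[(247,229),(272,227),(297,226),(322,224),(347,223)]),("scene",[(397,237),(371,246),(346,256),(320,266),(293,276)])):
    c=d[n];lab=cv2.cvtColor(c["color"],cv2.COLOR_RGB2LAB)
    P=[]
    for s in seeds:
        x,y=s;w=17 if n=="top" else 19
        win=lab[y-w:y+w,x-w:x+w].astype(int)
        ref=np.median(win[w-3:w+3,w-3:w+3].reshape(-1,3),0)
        m=(np.linalg.norm((win-ref)*[.6,1,1],axis=2)<13).astype(np.uint8)
        k,l,st,ce=cv2.connectedComponentsWithStats(m);i=l[w,w]
        p=ce[i]+[x-w,y-w];q=ray(c,p,.1);P.append(q[:2]);print(n,p.round(1),st[i],q.round(4))
    P=np.array(P);t=np.arange(-2,3);f=np.polyfit(t,P,1);print("fit",f, "pitch",np.hypot(*f[0]),"ang",np.degrees(np.arctan2(f[0][1],f[0][0])))
for p,z in(((355,253),.13),((296,192),.12)):print(ray(d["top"],p,z))
```

```text
top [246.1 228.2] [  7   7  20  19 278] [0.5299 0.1431 0.1   ]
top [271.3 226.6] [  8   7  19  20 276] [0.5346 0.0772 0.1   ]
top [296.6 225.4] [  8   7  19  20 279] [0.5382 0.0113 0.1   ]
top [321.9 223.7] [  8   7  20  20 287] [ 0.5431 -0.055   0.1   ]
top [347.4 222.2] [  8   7  20  20 287] [ 0.5474 -0.1215  0.1   ]
fit [[ 0.00433157 -0.06613358]
 [ 0.53864496  0.01102185]] pitch 0.06627528284452783 ang -86.25263833197339
scene [396.9 235.1] [  7   9  23  18 272] [0.5293 0.1429 0.1   ]
scene [371.7 244.9] [  8  10  23  18 289] [0.5337 0.0762 0.1   ]
scene [346.6 255.8] [ 10  10  20  19 271] [0.5409 0.0103 0.1   ]
scene [320.1 264.8] [  7   9  24  20 301] [ 0.5416 -0.055   0.1   ]
scene [293.6 275.2] [  7   9  24  20 311] [ 0.5462 -0.1201  0.1   ]
fit [[ 0.00417344 -0.06573101]
 [ 0.53832786  0.01084884]] pitch 0.06586337151164853 ang -86.36701318819443
[ 0.4650082  -0.13989187  0.13      ]
[0.62299045 0.01275876 0.12      ]
```

```bash
cat > h.py <<'E'
from rig import arm,vision
import numpy as np
from scipy.spatial.transform import Rotation as Ro
u=np.array([-.0645,.9979,0]);u/=np.linalg.norm(u);c=np.array([.5385,.0109])
Z=np.array([0,0,-1.])
def quat(s):
    y=s*u;return Ro.from_matrix(np.c_[np.cross(y,Z),y,Z]).as_quat()
q0=arm.get_obs()["tool_rot"]
Q=max((quat(1),quat(-1)),key=lambda q:abs(q@q0))
def at(k,tip):  # k = -2..2 plug index along +u, tip height
    return np.r_[c+.066*k*u[:2],tip+.173]
def fz():
    return np.mean([(arm.dwell(.01),arm.get_obs()["ft_force"][2])[1] for _ in range(4)])
def tip(): return arm.get_obs()["tool_pos"][2]-.173
E
python3 - <<'E'
from h import *
arm.command_gripper(0.0)
print(arm.get_obs()["t"],arm.get_obs()["width"])
arm.move_pose(at(2,.16),Q)
o=arm.get_obs();print(o["t"],o["tool_pos"]-at(2,.16))
arm.line_to(at(2,.106),max_speed=.05)
b=fz();o=arm.get_obs();print(o["t"],b,o["tool_pos"]-at(2,.106))
for h in np.arange(.105,.0955,-.001):
    arm.line_to(at(2,h),max_speed=.02);f=fz()-b
    print(round(h,4),round(tip(),5),round(f,2),arm.get_obs()["t"])
    if f>1.2: break
E
```

```text
0.8667 0.00019179838588194087
3.025 [-6.97836298e-05  1.19780361e-03  6.44849654e-05]
4.2917 0.23088985483195873 [ 2.01493644e-04 -2.50242723e-06  3.81241938e-04]
0.105 0.1051 -0.52 4.575
0.104 0.10392 -0.34 4.8583
0.103 0.10293 -0.05 5.1417
0.102 0.10194 -0.5 5.425
0.101 0.10093 -0.38 5.7083
0.1 0.10052 5.08 5.9917
```

```bash
cat >> h.py <<'E'
def probe(k):
    arm.line_to(np.r_[arm.get_obs()["tool_pos"][:2],.173+.107],max_speed=.05)
    arm.line_to(at(k,.107),max_speed=.1)
    arm.line_to(at(k,.1025),max_speed=.03);b=fz()
    for h in np.arange(.1015,.0965,-.0005):
        arm.line_to(at(k,h),max_speed=.02);f=fz()-b
        if f>1.5: break
    print(k,round(h,4),round(tip(),5),round(f,2),arm.get_obs()["t"])
    return b,h,f
E
python3 - <<'E'
from h import *
for k in(1,0,-1,-2):
    b,h,f=probe(k)
    if tip()<.0995:
        print("low plug",k);break
E
```

```text
1 0.1 0.10052 4.59 8.5583
0 0.098 0.09817 2.03 12.2583
low plug 0
```

Run:
```python
from h import *
import cv2
b=0
for h in np.arange(.097,.0885,-.001):
    arm.line_to(at(0,h),max_speed=.02);f=fz()
    print(round(h,4),round(tip(),5),round(f,2),arm.get_obs()["t"])
    if f>12: break
arm.line_to(at(0,.2),max_speed=.1)
arm.move_pose(at(2,.25)+[-.15,.1,0],Q)
print(arm.get_obs()["t"],fz())
c=vision.read_camera("top")["color"];s=vision.read_camera("scene")["color"]
im=np.hstack([cv2.resize(c[160:300,180:400],(396,252),interpolation=2),cv2.resize(s[180:350,230:470],(396,252))])
cv2.imwrite("pics/end.png",im[:,:,::-1])
```

```text
0.097 0.097 2.05 12.5417
0.096 0.09589 1.36 12.825
0.095 0.0949 1.34 13.1083
0.094 0.0939 1.64 13.3917
0.093 0.09293 1.38 13.675
0.092 0.09247 5.8 13.9583
0.091 0.09239 12.54 14.2417
16.5833 0.07812392696225412
```

View pics/end.png

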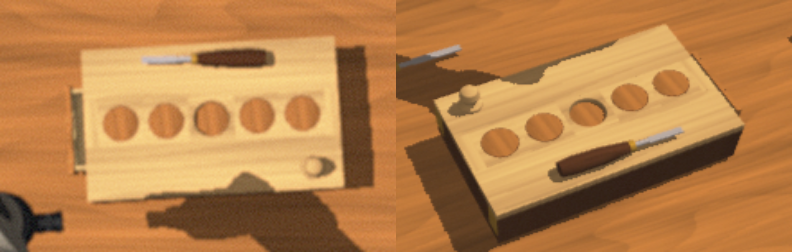

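The middle plug has sunk in the lid (about (211,118) in the left crop). The drawer stands out at the +y end (x≈70–83, y 88–172), the finial and lid gouge haven't moved, and the hand is clear.

```bash
python3 -c "
from rig import arm
print(arm.sign_off())"
```

```text
the job is handed in; nothing more can be done
None
```

The middle plug was the catch: I pressed it to its hard stop, the hidden drawer came out of the chest's +y end, the hand was moved clear, and the job was handed in (about 17 s on the robot's clock).

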